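# Reseat the filter cell in the finishing bench's filter drawer

## Task

Pull the filter drawer out of the grey filter box to its stop. In it a filter cell with a knurled collar sits loosely on top of its spigot: turn the collar clockwise (seen from above) until its hidden keyways drop over the spigot's pins, then press it fully home against the sprung gasket. Finish while still holding it pressed home, with your fingers on the collar; leave the oil tin, the brush and the sanding block where they are.

Things in the scene. Friction and masses are not known exactly. Their poses are not given: they have to be found in the camera images.
- filter_box: Fixed low grey steel filter box, 280 mm deep (x), 280 mm wide (y), 120 mm high. Origin on the table under the middle of its front face; its x axis points into the box (away from the robot), so the drawer slides along its -x.
- drawer (a joint): How far the filter drawer is pulled out: 0 shut, 0.180 m at its stop. Slides stiffly (about 4 N plus damping of 12 N per m/s) and stays where it is left.
- drawer_handle (a point): Middle of the drawer's handle, moving with it: a level round steel bar 10 mm thick, 120 mm long (along the box's y), 90 mm above the table, its centre line 45 mm clear of the drawer's front panel (14 mm thick, top 112 mm above the table). Can be pinched from above, a finger either side; fingers up to 20 mm thick fit behind it.
- drawer_floor (a point): Point on the drawer's floor, 18 mm above the table, 75 mm in front of (robot side of) the spigot's axis. Side walls rise to 48 mm above the table, 119 mm either side of the spigot; a flat round filter disc, 140 mm across, lies about the spigot and rises to 32 mm.
- seat (a point): Centre of the rigid seat the cell must come down on, 40 mm above the table, on the spigot's axis; axes as the filter box; moves with the drawer. With the drawer shut it is 85 mm behind the box's front face; fully out, 95 mm in front of that face. Around it a gasket ring on a spring stands 7 mm above the seat: about 6 N starts it moving, about 13 N presses it flat.
- pin_tops (a point): Point on the spigot's axis, 14 mm above the seat, level with the tops of its three guide pins. The spigot is a steel post 30 mm across; the pins, 120 degrees apart and 6 mm wide, reach from the seat to this height. Their angle differs each time, is not the angle of this point's axes, and is hidden under the cell.
- collar: Loose filter cell, an aluminium cap 44 mm high, about 0.18 kg; origin at the centre of its underside, z up. Its bottom flange has three hidden keyways 120 degrees apart (7 degrees of play either way). At the start it stands on the pins, underside 14 mm above the seat, and rides with the drawer. Home means underside on the seat; let go, the spring lifts it again. About 2 mm of sideways play.
- collar_grip (a point): Where to grip the cell: on its axis, 35 mm above its underside, mid-height of the solid knurled collar (56 mm across, 18 mm high; the skirt below is 52 mm across). Turn it 20 to 75 degrees clockwise seen from above (negative about z) until the keyways meet the pins: it can then sink 7 mm to the gasket ring, and 7 mm more when pressed home.
- oil_tin: Bystander: metal tin, 90 mm across, 110 mm high, on the table on the left (+y) of the filter box. Origin at the centre of its underside.
- brush: Bystander: paint brush lying on the table on the right (-y) of the filter box. Origin under its middle.
- sanding_block: Bystander: cork block 70 x 110 x 30 mm lying on top of the filter box. Origin at the centre of its underside.

How it is judged:
By the outcome, as a careful person would: the job done as asked, in the order asked, and still so for the second after the job is handed in, while the arm keeps its last pose, push and grip.
It also fails if it takes over 48 s, if anything falls off the work surface, if the arm or the gripper's body presses on something with over 40 N, if the wrist force passes 120 N, or if a joint passes its speed limit or range.

## Robot

A 7-joint arm with a two-finger parallel gripper is mounted at the origin on the work surface. World frame = base frame: x ahead of the robot, y to its left, z up, the work surface at z = 0. Lengths are in m, angles in rad, forces in N, time in s.
With the tool pointing down it reaches from about 0.425 to 1.025 m from the base axis. Payload 9.4 kg.
Tool frame: the origin (TCP) lies at the very end of the fingers, on their centre line; the grasp point (between the pads) lies 19 mm behind it; z points along the fingers, y is the line along which they close (so a half turn about z gives the same grasp; the last joint's range is limited). The gripper opens to 85 mm and grips with 20 to 120 N. Pads are 22 mm wide; open, the fingers measure 114 mm over their backs; the gripper's body (76 mm by 85 mm) begins 54 mm behind the grasp point. The pads swing forward as they close: fully open they stand 13 mm farther back than shut.
Start: joints at [1.199, 0.599, -0.003, 1.599, 0.002, 0.943, -0.08], TCP at [0.211, -0.694, 0.231] pointing down, gripper open.
Joint ranges: [-2.57, 2.57], [-0.35, 1.97], [-1.29, 1.29], [0.11, 2.56], [-1.05, 4.19], [0.11, 1.86], [-2.63, 2.63]. Speed limits (rad/s): [2.22, 2.22, 3.01, 3.01, 3.14, 3.14, 3.14].

## Interface

Orientations are given as a unit quaternion [x, y, z, w].
In Python, from workcell import robot gives the robot as it stands. The module is installed in compiled form; this text tells all that it offers.
- The arm moves only by the shell command python3 -m creep 'ROWS' [FORCE]. ROWS is a JSON list of rows, 1 to 10 of them, each of 7 numbers: dx, dy, dz in shares of the most that a row can go, 1 being 50 mm, then a rotation vector rx, ry, rz in a scale on which 1.0 is pi rad, then the finger opening in m; each row shifts and turns the commanded pose from where the row before left it, along the tool's axes as they then stand; what a row does not reach is not made up. A row lasts 1/10 s, in which the tool goes at most 0.05 m and 0.15 rad, less where a joint would pass 70% of its speed; a pose out of reach is approached as far as the arm can. The fingers move at their own pace and stop on an object; FORCE is the grip in N (left out, the last holds). Time passes only in rows, so rows that do not move let the fingers close. It prints the time, the measured TCP pose, the force, the opening and the grip force at its end. Input that does not fit is refused with a message, and nothing moves.
- robot.get_state(): the state, without advancing time (a new reading comes with each control period).
- robot.capture(name): name is "side" or "top"; returns a dict with "color" (480x640x3 uint8, blue, green, red), "mtx" (3x3 intrinsics, pixels), "pose" (4x4, takes a point from camera to world coordinates). Camera axes: x right, y up, looking along -z (the intrinsics and any distortion apply to the point x, -y, -z); pixel columns grow to the right and rows downward; lengths in m; the calibration is good to about 2 mm. A picture is of the moment at which its call begins. There is no depth.
- robot.hand_in(): hands the job in; it is judged then, once.
The state is a dict: "time": time; "joint_pos": joint angles; "dq": joint speeds; "joint_torque": joint torques, N m; "eef_pos": TCP position; "eef_rot": TCP orientation; "ft_force": force on the tool from outside, world axes, zero at the start; "wrist_torque": the same for the moment, N m; "width": finger opening in m; "finger_force": force on a finger pad.
Only numpy, scipy, OpenCV 4.12 (cv2) and the standard library are available. Lean on these libraries where they do the work, as an engineer would, in place of code of your own. Each camera call takes 0.05 s, during which the arm holds its last target. There are 200 camera calls.

## Working session

There is one attempt and no reset: what is moved stays moved. The work goes in short steps, Python scripts to look and compute and a shell command to move; the robot and the scene stay as the last step left them, time stands still between calls to the robot, and variables do not carry over. Pictures are saved under pics/ and viewed, at most 10 in all, crops included, and the job is handed in when it is done.

```bash
mkdir -p pics
python3 - <<'E'
from workcell import robot
import cv2,numpy as np
s=robot.get_state();print({k:np.round(v,3).tolist() for k,v in s.items()})
for n in("top","side"):
    c=robot.capture(n);cv2.imwrite(f"pics/{n}0.png",c["color"]);print(n,np.round(c["mtx"],1).tolist(),np.round(c["pose"],3).tolist(),[k for k in c])
E
```

```text
{'time': 0.0, 'joint_pos': [1.199, 0.6, -0.003, 1.6, 0.002, 0.943, -0.08], 'dq': [-0.0, 0.0, -0.0, -0.001, -0.0, 0.001, -0.001], 'joint_torque': [-0.001, -77.645, 1.565, -25.802, 0.012, 0.009, -0.0], 'eef_pos': [0.21, -0.693, 0.23], 'eef_rot': [0.989, 0.147, -0.0, -0.001], 'ft_force': [-0.405, 0.047, 0.65], 'wrist_torque': [0.017, -0.053, 0.03], 'finger_force': 0.0, 'width': 0.085}
top [[575.8, 0.0, 316.6], [0.0, 575.8, 241.4], [0.0, 0.0, 1.0]] [[0.008, 0.987, -0.158, 0.519], [-1.0, 0.008, 0.0, 0.028], [0.002, 0.158, 0.987, 1.193], [0.0, 0.0, 0.0, 1.0]] ['color', 'mtx', 'pose']
side [[454.8, 0.0, 320.2], [0.0, 454.8, 242.9], [0.0, 0.0, 1.0]] [[0.977, 0.146, -0.153, 0.523], [-0.212, 0.649, -0.731, -0.65], [-0.007, 0.747, 0.665, 0.734], [0.0, 0.0, 0.0, 1.0]] ['color', 'mtx', 'pose']
```

View pics/top0.png

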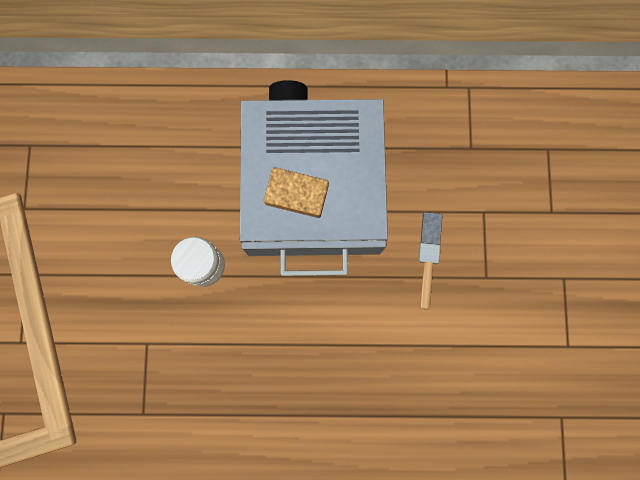

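View pics/side0.png

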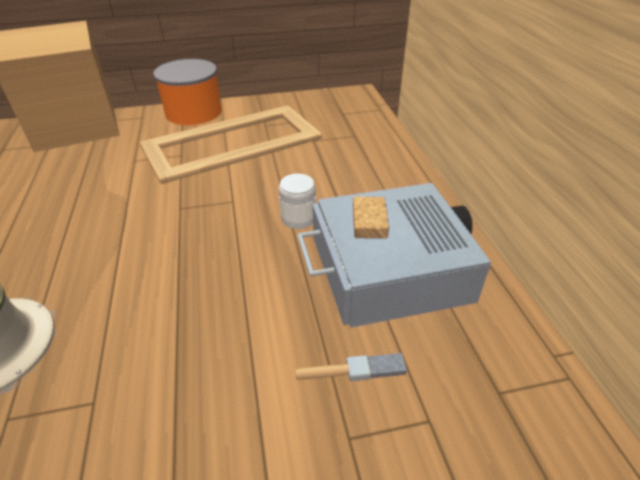

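The top view shows the handle bar from (283,273) to (346,273). The box's front top corners are at (241,241) and (386,240), and its back ones at (241,101) and (384,100). The tin is at left (195,260), the brush at right (430,260), and the block sits on the box.

```bash
cat > h.py <<'E'
from workcell import robot
import cv2,numpy as np
def px(c,u,v,z):
    d=np.linalg.inv(c["mtx"])@[u,v,1];d=c["pose"][:3,:3]@(d*[1,-1,-1]);o=c["pose"][:3,3]
    return np.round(o+d*(z-o[2])/d[2],4)
def proj(c,p):
    q=c["pose"][:3,:3].T@(np.array(p)-c["pose"][:3,3])*[1,-1,-1];q=c["mtx"]@q
    return np.round(q[:2]/q[2],1)
E
python3 - <<'E'
from h import *
c=robot.capture("top");s=robot.capture("side")
for u,v,z in[(283,273,.09),(346,273,.09),(241,241,.12),(386,240,.12),(241,101,.12),(384,100,.12),(195,260,.11)]:print(u,v,px(c,u,v,z))
for u,v in[(301,235),(312,273)]:print("side handle",px(s,u,v,.09))
E
```

```text
283 273 [0.6334 0.0916 0.09  ]
346 273 [ 0.6344 -0.0295  0.09  ]
241 241 [0.6903 0.1702 0.12  ]
386 240 [ 0.6944 -0.1036  0.12  ]
241 101 [0.9687 0.1781 0.12  ]
384 100 [ 0.9731 -0.1028  0.12  ]
195 260 [0.6547 0.2576 0.11  ]
side handle [0.6367 0.0922 0.09  ]
side handle [ 0.6371 -0.0263  0.09  ]
```

Careful with the scale: shifts go in shares of 50 mm and turns go in shares of pi rad. That gives: -0.143 rad is -0.0455.

```bash
python3 -m creep '[[0,0,0,0,0,-0.0455,0.03],[0,0,0,0,0,-0.0455,0.03],[0,0,0,0,0,-0.0455,0.03],[0,0,0,0,0,-0.0455,0.03],[0,0,0,0,0,-0.0455,0.03],[0,0,0,0,0,-0.0455,0.03],[0,0,0,0,0,-0.0455,0.03],[0,0,0,0,0,-0.0455,0.03],[0,0,0,0,0,-0.0446,0.03]]' 30
python3 -m creep '[[0.8,0.48,0,0,0,0,0.03],[0.8,0.48,0,0,0,0,0.03],[0.8,0.48,0,0,0,0,0.03],[0.8,0.48,0,0,0,0,0.03],[0.8,0.48,0,0,0,0,0.03],[0.8,0.48,0,0,0,0,0.03],[0.8,0.48,0,0,0,0,0.03],[0.8,0.48,0,0,0,0,0.03],[0.8,0.48,0,0,0,0,0.03]]'
```

```text
time: 1.1
eef_pos: [0.2105, -0.6936, 0.231]
eef_rot: [0.702, 0.712, 0.0, -0.0]
ft_force: [0.6, 0.1, 0.3]
width: 0.0299
finger_force: 0.0
time: 2.0
eef_pos: [0.4243, -0.3304, 0.2314]
eef_rot: [0.704, 0.71, -0.0, 0.0]
ft_force: [0.7, -0.3, -0.0]
width: 0.03
finger_force: 0.0
```

In the tool's units: 0.04 m is 0.8, 0.0235 m is 0.47.

```bash
python3 -m creep '[[0.8,0.47,0,0,0,0,0.03],[0.8,0.47,0,0,0,0,0.03],[0.8,0.47,0,0,0,0,0.03],[0.8,0.47,0,0,0,0,0.03],[0.8,0.47,0,0,0,0,0.03],[0.8,0.47,0,0,0,0,0.03],[0.8,0.47,0,0,0,0,0.03],[0.8,0.47,0,0,0,0,0.03],[0.8,0.47,0,0,0,0,0.03],[0,0,0,0,0,0,0.03]]'
python3 - <<'E'
from h import *
c=robot.capture("side");cv2.imwrite("pics/s1.png",cv2.resize(c["color"][150:330,220:500],None,fx=2.8,fy=2.8))
E
```

```text
time: 3.0
eef_pos: [0.6345, 0.0376, 0.2313]
eef_rot: [0.701, 0.713, 0.002, -0.001]
ft_force: [0.2, 0.6, -0.6]
width: 0.03
finger_force: 0.0
```

View pics/s1.png

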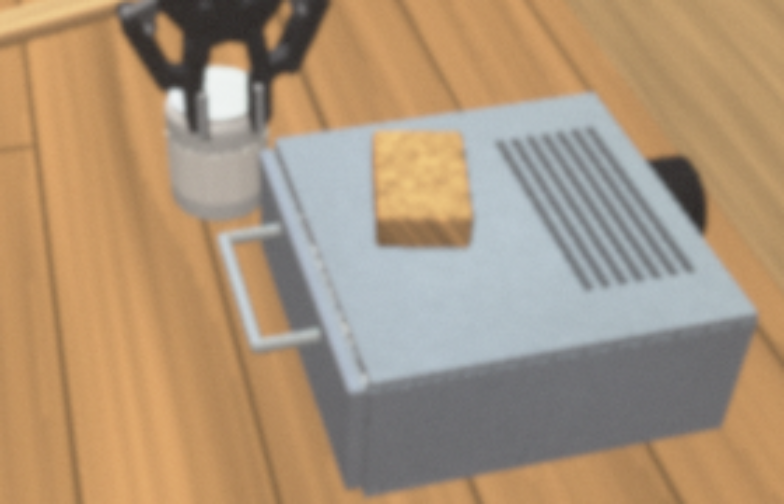

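The fingers hang above and around the handle line, with nothing beneath them but the bar. Descending 0.160 and gripping.

In the tool's units: 0.03 m is 0.6, 0.02 m is 0.4.

```bash
python3 -m creep '[[-0.06,0,0.6,0,0,0,0.03],[-0.04,0,0.6,0,0,0,0.03],[0,0,0.6,0,0,0,0.03],[0,0,0.6,0,0,0,0.03],[0,0,0.4,0,0,0,0.03],[0,0,0.4,0,0,0,0.03],[0,0,0,0,0,0,0.03]]' && python3 -m creep '[[0,0,0,0,0,0,0.0],[0,0,0,0,0,0,0.0],[0,0,0,0,0,0,0.0],[0,0,0,0,0,0,0.0],[0,0,0,0,0,0,0.0]]' 50
```

```text
time: 3.75
eef_pos: [0.6304, 0.0229, 0.0688]
eef_rot: [0.705, 0.709, -0.002, -0.001]
ft_force: [-0.3, 0.1, -0.2]
width: 0.03
finger_force: 0.0
time: 4.25
eef_pos: [0.6334, 0.0239, 0.0723]
eef_rot: [0.704, 0.71, 0.001, 0.001]
ft_force: [3.3, -2.9, 0.2]
width: 0.0084
finger_force: 49.1
```

In the tool's units: -0.02 m is -0.4, -0.015 m is -0.3.

```bash
python3 -m creep '[[0,-0.2,0,0,0,0,0],[0,-0.4,0,0,0,0,0],[0,-0.4,0,0,0,0,0],[0,-0.4,0,0,0,0,0],[0,-0.4,0,0,0,0,0],[0,-0.4,0,0,0,0,0],[0,-0.4,0,0,0,0,0],[0,-0.4,0,0,0,0,0],[0,-0.3,0,0,0,0,0],[0,-0.2,0,0,0,0,0]]' && python3 -m creep '[[0,-0.1,0,0,0,0,0],[0,-0.06,0,0,0,0,0],[0,0,0,0,0,0,0]]'
```

```text
time: 5.25
eef_pos: [0.4568, 0.0206, 0.0722]
eef_rot: [0.705, 0.709, -0.001, 0.001]
ft_force: [4.7, -13.7, 0.2]
width: 0.008
finger_force: 50.0
time: 5.55
eef_pos: [0.4569, 0.0207, 0.0723]
eef_rot: [0.706, 0.708, 0.004, 0.004]
ft_force: [24.7, -18.1, -16.8]
width: 0.0081
finger_force: 49.6
```

In the tool's units: 0.045 m is 0.9, -0.03 m is -0.6.

```bash
python3 -m creep '[[0,0.08,0,0,0,0,0.0],[0,0,0,0,0,0,0.03],[0,0,0,0,0,0,0.03],[0,0,0,0,0,0,0.03],[0,0,-0.6,0,0,0,0.03],[0,0,-0.8,0,0,0,0.03],[0,0,-0.8,0,0,0,0.085],[0,0,-0.8,0,0,0,0.085],[0.9,0,-0.2,0,0,0,0.085],[0.9,0,0,0,0,0,0.085]]' &&  python3 -m creep '[[0.9,0,0,0,0,0,0.085],[0.9,0,0,0,0,0,0.085],[0,0,0,0,0,0,0.085]]'
python3 - <<'E'
from h import *
for n in("top","side"):
    c=robot.capture(n);cv2.imwrite(f"pics/{n}2.png",cv2.resize(c["color"][200:400,220:460] if n=="top" else c["color"][160:360,200:440],None,fx=3,fy=3,interpolation=cv2.INTER_CUBIC))
E
```

```text
time: 6.55
eef_pos: [0.4533, 0.1131, 0.2335]
eef_rot: [0.706, 0.708, 0.002, 0.001]
ft_force: [0.7, -0.1, -0.1]
width: 0.0844
finger_force: 0.0
time: 6.85
eef_pos: [0.4507, 0.2102, 0.2318]
eef_rot: [0.701, 0.713, 0.002, -0.001]
ft_force: [0.3, -0.6, 0.1]
width: 0.0851
finger_force: 0.0
```

View pics/top2.png

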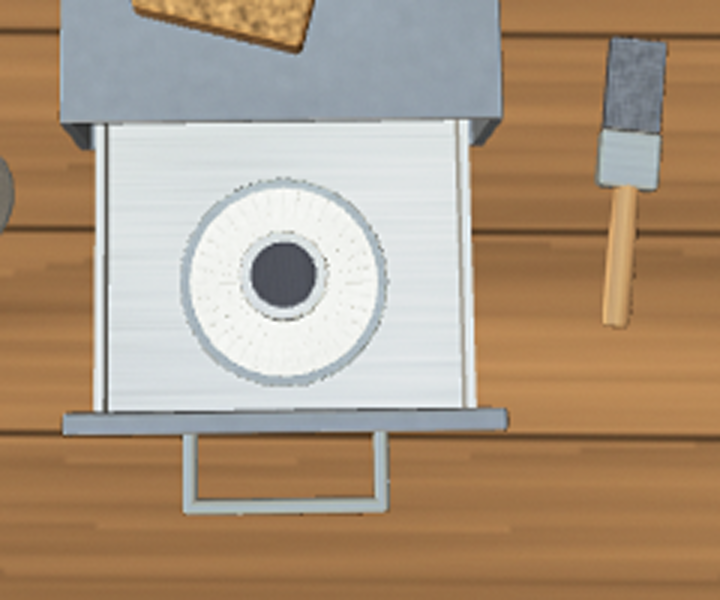

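View pics/side2.png

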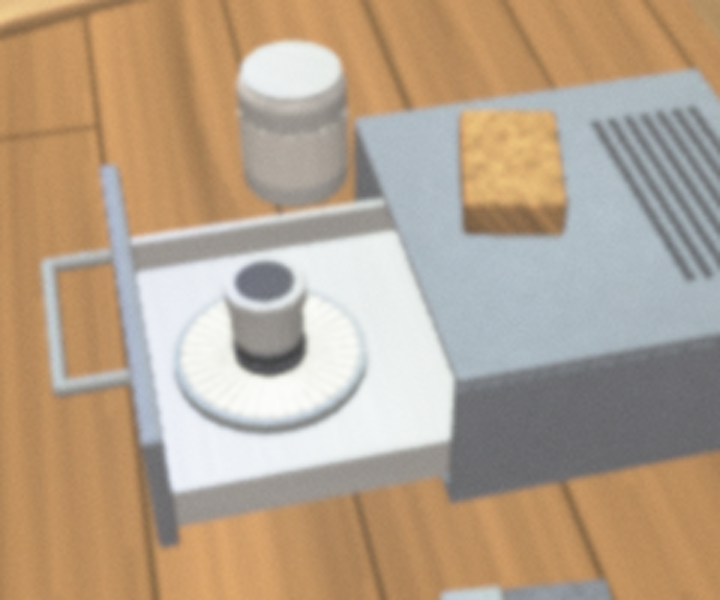

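Top crop: the drawer is open, the dark disc on the collar's top is at crop (283,274), i.e. full image (314,291), and the handle bar is at crop (186–386,507). Side crop: the disc is at (265,281), i.e. full image (288,253.5).

Run:
```python
from h import *
c=robot.capture("top");s=robot.capture("side")
print(px(c,314,291,.098),px(s,288.1,253.4,.098))
print("bar",px(c,220+186/3,200+507/3,.09),px(c,220+386/3,200+507/3,.09))
print("panel/box",px(c,220+63/3,200+413/3,.112),px(c,220+507/3,200+409/3,.112),px(c,220+60/3,200+122/3,.12),px(c,220+502/3,200+119/3,.12))
st=robot.get_state();print(st["eef_pos"],st["eef_rot"])
```

```text
[0.5987 0.0317 0.098 ] [0.599  0.0318 0.098 ]
bar [0.4528 0.0904 0.09  ] [ 0.4538 -0.0345  0.09  ]
panel/box [0.5103 0.1661 0.112 ] [ 0.5149 -0.1081  0.112 ] [0.6909 0.1721 0.12  ] [ 0.6951 -0.1061  0.12  ]
[0.45137766 0.20222507 0.23099546] [ 7.04367333e-01  7.09835295e-01 -7.14676650e-04  6.24730196e-05]
```

In the tool's units: -0.0344 m is -0.688, 0.0293 m is 0.586.

```bash
python3 -m creep '[[-0.688,0.586,0,0,0,0,0.085],[-0.688,0.586,0,0,0,0,0.085],[-0.688,0.586,0,0,0,0,0.085],[-0.688,0.586,0,0,0,0,0.085],[-0.688,0.586,0,0,0,0,0.085],[0,0,0,0,0,0,0.085],[0,0,0,0,0,0,0.085],[0,0,0,0,0,0,0.085]]'
for i in 1 2 3; do python3 -m creep '[[0,0,0,0,0,0,0.085]]' | grep eef; done
python3 -c "
from workcell import robot;print(robot.get_state()['joint_pos'])"
```

```text
time: 7.85
eef_pos: [0.5988, 0.0324, 0.2312]
eef_rot: [0.704, 0.71, -0.0, -0.0]
ft_force: [0.7, -0.3, 0.4]
width: 0.0852
finger_force: 0.0
eef_pos: [0.599, 0.0332, 0.2314]
eef_rot: [0.704, 0.71, -0.0, -0.0]
eef_pos: [0.5993, 0.0333, 0.2315]
eef_rot: [0.704, 0.71, 0.0, 0.0]
eef_pos: [0.5995, 0.0331, 0.2315]
eef_rot: [0.704, 0.71, 0.0, 0.0]
[ 0.16585663  0.48345761 -0.45498969  1.87305124  0.27624414  0.8469573
 -0.4192438 ]
```

In the tool's units: 0.03 m is 0.6, -0.0013 m is -0.026.

```bash
python3 -m creep '[[-0.026,0,0.6,0,0,0,0.085],[0,0,0.6,0,0,0,0.085],[0,0,0.6,0,0,0,0.085],[0,0,0.6,0,0,0,0.085],[0,0,0.4,0,0,0,0.085],[0,0,0.3,0,0,0,0.085],[0,0,0.12,0,0,0,0.085],[0,0,0,0,0,0,0.085]]' && python3 -m creep '[[0,0,0,0,0,0,0.03],[0,0,0,0,0,0,0.03],[0,0,0,0,0,0,0.03],[0,0,0,0,0,0,0.03],[0,0,0,0,0,0,0.03]]' 50
```

```text
time: 8.95
eef_pos: [0.5997, 0.0314, 0.0699]
eef_rot: [0.704, 0.71, -0.0, -0.0]
ft_force: [0.0, -0.3, -0.1]
width: 0.0846
finger_force: 0.0
time: 9.45
eef_pos: [0.6005, 0.0312, 0.0716]
eef_rot: [0.704, 0.71, 0.001, 0.001]
ft_force: [-1.7, -0.6, 5.3]
width: 0.0547
finger_force: 51.4
```

Gripped (about 55 mm). Now a light downward bias, then turn clockwise.

In the tool's units: 0.001 m is 0.02, 0.05 rad is 0.0159.

```bash
python3 -m creep '[[0,0,0.02,0,0,0,0.03],[0,0,0,0,0,0.0159,0.03],[0,0,0,0,0,0.0159,0.03],[0,0,0,0,0,0.0159,0.03],[0,0,0,0,0,0.0159,0.03],[0,0,0,0,0,0,0.03]]'; python3 -m creep '[[0,0,0,0,0,0.0159,0.03],[0,0,0,0,0,0.0159,0.03],[0,0,0,0,0,0.0159,0.03],[0,0,0,0,0,0,0.03]]'
```

```text
time: 10.05
eef_pos: [0.6014, 0.0313, 0.0715]
eef_rot: [0.772, 0.635, 0.002, 0.001]
ft_force: [-1.3, -0.8, 12.4]
width: 0.0544
finger_force: 51.8
time: 10.45
eef_pos: [0.6016, 0.0314, 0.0715]
eef_rot: [0.818, 0.576, 0.002, 0.001]
ft_force: [0.4, 0.4, 11.4]
width: 0.0547
finger_force: 51.7
```

In the tool's units: 0.05 rad is 0.0159.

```bash
python3 -m creep '[[0,0,0,0,0,0.0159,0.03],[0,0,0,0,0,0.0159,0.03],[0,0,0,0,0,0.0159,0.03],[0,0,0,0,0,0,0.03]]'
```

```text
time: 10.85
eef_pos: [0.6016, 0.0313, 0.0713]
eef_rot: [0.858, 0.513, 0.002, 0.001]
ft_force: [-0.2, -0.1, 8.9]
width: 0.0544
finger_force: 51.5
```

In the tool's units: 0.04 rad is 0.0127.

```bash
python3 -m creep '[[0,0,0,0,0,0.0127,0.03],[0,0,0,0,0,0.0127,0.03],[0,0,0,0,0,0,0.03]]'
```

```text
time: 11.15
eef_pos: [0.6007, 0.0311, 0.0701]
eef_rot: [0.878, 0.478, 0.001, 0.0]
ft_force: [2.1, -0.2, -0.5]
width: 0.0546
finger_force: 52.9
```

The vertical force vanished and z fell, so the keyways have met the pins. Next, centre by a little more turn and sink.

In the tool's units: 0.002 m is 0.04, 0.001 m is 0.02, 0.04 rad is 0.0127.

```bash
python3 -m creep '[[0,0,0.02,0,0,0.0127,0.03],[0,0,0.02,0,0,0.0095,0.03],[0,0,0.04,0,0,0,0.03],[0,0,0,0,0,0,0.03]]'
python3 -c "
from workcell import robot;print(robot.get_state()['wrist_torque'])"
```

```text
time: 11.55
eef_pos: [0.5997, 0.0312, 0.0649]
eef_rot: [0.894, 0.448, -0.0, -0.0]
ft_force: [1.6, 0.5, -3.4]
width: 0.0549
finger_force: 53.1
[-0.05270085 -0.35314272 -0.07689061]
```

In the tool's units: 0.002 m is 0.04.

```bash
python3 -m creep '[[0,0,0.04,0,0,0,0.03],[0,0,0.04,0,0,0,0.03],[0,0,0.04,0,0,0,0.03],[0,0,0.04,0,0,0,0.03],[0,0,0,0,0,0,0.03],[0,0,0,0,0,0,0.03]]' 80
```

```text
time: 12.15
eef_pos: [0.5999, 0.0312, 0.058]
eef_rot: [0.894, 0.448, 0.0, 0.0]
ft_force: [-1.3, 0.3, 10.2]
width: 0.0541
finger_force: 84.0
```

In the tool's units: 0.001 m is 0.02.

```bash
python3 -m creep '[[0,0,0.02,0,0,0,0.03],[0,0,0.02,0,0,0,0.03],[0,0,0.02,0,0,0,0.03],[0,0,0,0,0,0,0.03],[0,0,0,0,0,0,0.03]]'
python3 - <<'E'
from h import *
for n in("top","side"):
    c=robot.capture(n);cv2.imwrite(f"pics/{n}3.png",cv2.resize(c["color"][160:360,180:440],None,fx=3,fy=3,interpolation=cv2.INTER_CUBIC))
E
```

```text
time: 12.65
eef_pos: [0.6021, 0.0314, 0.0577]
eef_rot: [0.894, 0.448, 0.003, 0.001]
ft_force: [-3.7, -0.8, 35.8]
width: 0.0539
finger_force: 86.5
```

View pics/side3.png

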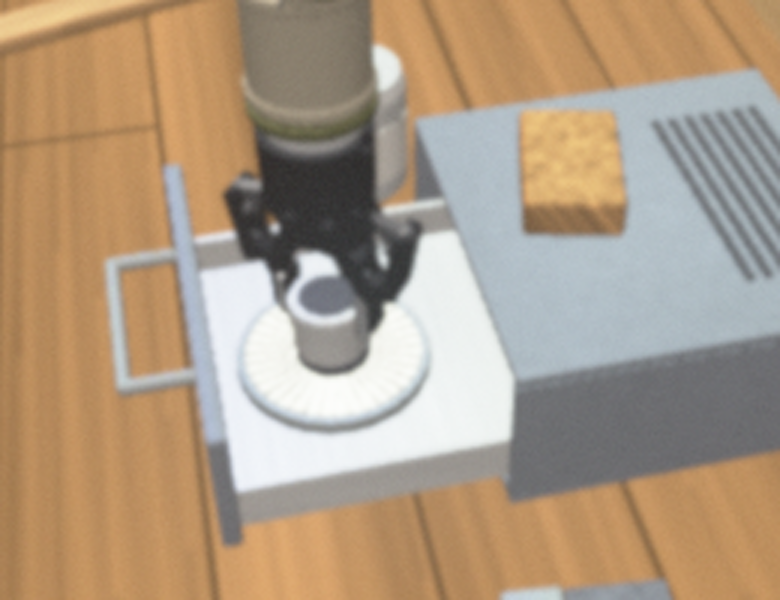

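View pics/top3.png

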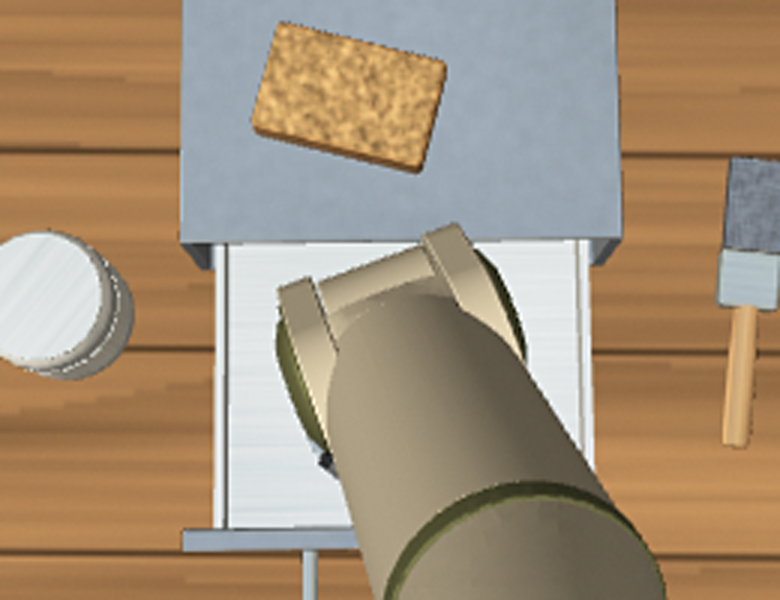

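Side view: the collar's top disc is at crop (329,296), seated low with the fingers on it. Top view: the panel's back edge is near crop y≈530, and the bystanders haven't moved. I'll check numerically that the collar is down and the drawer is still at its stop.

Run:
```python
from h import *
s=robot.capture("side");c=robot.capture("top")
for z in(.084,.091,.098):print(z,proj(s,[.5995,.0318,z]),proj(s,[.6015,.0318,z]))
A=cv2.imread("pics/top2.png");B=cv2.resize(c["color"][200:400,220:460],None,fx=3,fy=3,interpolation=cv2.INTER_CUBIC)
def sh(t,y0,y1,x0,x1):
    m=cv2.matchTemplate(B[y0-12:y1+12,x0-12:x1+12],A[y0:y1,x0:x1],cv2.TM_SQDIFF);_,_,p,_=cv2.minMaxLoc(m);print(t,np.array(p)-12,"/3 px")
sh("panel",395,450,50,130);sh("box",90,160,50,110);sh("handle",440,525,175,200)
print(robot.get_state()["ft_force"])
```

```text
0.084 [288.7 258.3] [289.7 258.2]
0.091 [288.5 255.9] [289.5 255.7]
0.098 [288.4 253.4] [289.3 253.2]
panel [ 0 -3] /3 px
box [0 0] /3 px
handle [ 0 -4] /3 px
[-2.20075461 -1.36514889 34.49728077]
```

The collar is home (top at 84 mm), but pressing nudged the drawer in by about 2 mm. I'll draw it back to the stop through the collar while still pressing (world −x = tool (−0.6, −0.8)).

```bash
cat > chk.py <<'E'
from h import *
c=robot.capture("top");A=cv2.imread("pics/top2.png");B=cv2.resize(c["color"][200:400,220:460],None,fx=3,fy=3,interpolation=cv2.INTER_CUBIC)
for t,y0,y1,x0,x1 in[("panel",395,450,50,130),("handle",440,525,175,200)]:
    m=cv2.matchTemplate(B[y0-12:y1+12,x0-12:x1+12],A[y0:y1,x0:x1],cv2.TM_SQDIFF);print(t,np.array(cv2.minMaxLoc(m)[2])-12,"/3 px")
E
python3 -m creep '[[-0.018,-0.024,0,0,0,0,0.03],[-0.018,-0.024,0,0,0,0,0.03],[-0.018,-0.024,0,0,0,0,0.03],[-0.018,-0.024,0,0,0,0,0.03],[0,0,0,0,0,0,0.03],[0,0,0,0,0,0,0.03]]'; python3 chk.py
```

```text
time: 13.45
eef_pos: [0.5995, 0.0314, 0.0579]
eef_rot: [0.894, 0.448, 0.005, 0.002]
ft_force: [6.3, -1.8, 27.3]
width: 0.0537
finger_force: 85.4
panel [0 0] /3 px
handle [0 0] /3 px
```

In the tool's units: -0.0012 m is -0.024, -0.0009 m is -0.018.

```bash
python3 -m creep '[[-0.018,-0.024,0,0,0,0,0.03],[-0.018,-0.024,0.01,0,0,0,0.03],[0,0,0,0,0,0,0.03],[0,0,0,0,0,0,0.03]]'; python3 chk.py
```

```text
time: 13.9
eef_pos: [0.5993, 0.0314, 0.058]
eef_rot: [0.894, 0.448, 0.008, 0.003]
ft_force: [12.9, -2.9, 26.5]
width: 0.0536
finger_force: 85.4
panel [0 0] /3 px
handle [0 0] /3 px
```

At the stop: the force rises with no motion. Ease the side pull slightly, add a little press, then verify.

In the tool's units: 0.0008 m is 0.016, 0.0006 m is 0.012.

```bash
python3 -m creep '[[0.012,0.016,0.01,0,0,0,0.03],[0.006,0.008,0.008,0,0,0,0.03],[0,0,0,0,0,0,0.03],[0,0,0,0,0,0,0.03],[0,0,0,0,0,0,0.03],[0,0,0,0,0,0,0.03]]'; python3 chk.py
```

```text
time: 14.55
eef_pos: [0.5994, 0.0314, 0.0578]
eef_rot: [0.894, 0.448, 0.007, 0.003]
ft_force: [5.8, -2.9, 39.4]
width: 0.0537
finger_force: 87.2
panel [0 0] /3 px
handle [0 0] /3 px
```

In the tool's units: -0.0007 m is -0.014.

```bash
python3 -m creep '[[0,0,-0.014,0,0,0,0.03],[0,0,0,0,0,0,0.03],[0,0,0,0,0,0,0.03],[0,0,0,0,0,0,0.03]]'; python3 chk.py
```

```text
time: 15.0
eef_pos: [0.5994, 0.0314, 0.0579]
eef_rot: [0.894, 0.448, 0.007, 0.003]
ft_force: [8.5, -2.7, 31.3]
width: 0.0535
finger_force: 85.5
panel [0 0] /3 px
handle [0 0] /3 px
```

```bash
python3 -c "
from workcell import robot;print(robot.hand_in())"
```

```text
the job is handed in; nothing more can be done
None
```

I handed the job in at about 15 s with the drawer at its stop, the collar turned clockwise onto its pins, and my fingers still holding it fully home at about 31 N; the bystanders looked unmoved, and I haven't seen the judge's verdict.

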